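Load the thread stand in reverse order

TASK

Move the four thread spools from the wooden rack onto the pins of the light-blue thread stand, one to each pin, in reverse order: the spool from the rack's yellow-marked end goes on the pin farthest from the stand's yellow mark, the next one beside it, and so on, so that the last ends up at the stand's yellow mark. Each must end standing fully down on the stand over its pin, and no spool may be laid down, knocked over or turned over on the way.

Things in the scene. Friction and masses are not known exactly. Their poses are not given: they have to be found in the camera images.
- spool_red: Spool wound with red thread, a rigid upright tube 70 mm tall, open at both ends: red winding 44 mm in diameter from 3 to 67 mm height, on a white core tube 27 mm in diameter with a bore of 22 mm. About 0.12 kg, loose. Starts standing over a pin of the wooden rack. Origin: centre of its underside; z along its axis, up.
- spool_blue: Spool wound with blue thread, a rigid upright tube 70 mm tall, open at both ends: blue winding 44 mm in diameter from 3 to 67 mm height, on a white core tube 27 mm in diameter with a bore of 22 mm. About 0.12 kg, loose. Starts standing over a pin of the wooden rack. Origin: centre of its underside; z along its axis, up.
- spool_green: Spool wound with green thread, a rigid upright tube 70 mm tall, open at both ends: green winding 44 mm in diameter from 3 to 67 mm height, on a white core tube 27 mm in diameter with a bore of 22 mm. About 0.12 kg, loose. Starts standing over a pin of the wooden rack. Origin: centre of its underside; z along its axis, up.
- spool_black: Spool wound with black thread, a rigid upright tube 70 mm tall, open at both ends: black winding 44 mm in diameter from 3 to 67 mm height, on a white core tube 27 mm in diameter with a bore of 22 mm. About 0.12 kg, loose. Starts standing over a pin of the wooden rack. Origin: centre of its underside; z along its axis, up.
- tag_red: Flat red name-plate, 22 x 40 x 4 mm, fixed on the wooden rack beside the pin from which the red spool comes (it stays there and so records the starting order). Origin: centre of its underside, at the rack's top face; the pin stands 46 mm from it along its -x axis.
- tag_blue: Flat blue name-plate, 22 x 40 x 4 mm, fixed on the wooden rack beside the pin from which the blue spool comes (it stays there and so records the starting order). Origin: centre of its underside, at the rack's top face; the pin stands 46 mm from it along its -x axis.
- tag_green: Flat green name-plate, 22 x 40 x 4 mm, fixed on the wooden rack beside the pin from which the green spool comes (it stays there and so records the starting order). Origin: centre of its underside, at the rack's top face; the pin stands 46 mm from it along its -x axis.
- tag_black: Flat black name-plate, 22 x 40 x 4 mm, fixed on the wooden rack beside the pin from which the black spool comes (it stays there and so records the starting order). Origin: centre of its underside, at the rack's top face; the pin stands 46 mm from it along its -x axis.
- rack: Wooden storage rack, fixed: base board 95 (x) x 290 (y) x 20 mm high, with a row of four upright wooden pins 6 mm in diameter rising 40 mm above the board's top, at x = -12 mm and y = -112.5, -37.5, 37.5, 112.5 mm in its frame. A yellow block, 12 mm along y and 26 mm high, marks its +y end. Origin: centre of the underside, on the table; z up.
- stand: Light-blue thread stand of the sewing machine, fixed: base plate 80 (x) x 290 (y) x 20 mm high, with a row of four upright steel pins 6 mm in diameter rising 40 mm above the plate's top, at x = 0 and y = -112.5, -37.5, 37.5, 112.5 mm in its frame, all empty at the start. A yellow block, 12 mm along y and 26 mm high, marks its +y end. Origin: centre of the underside, on the table; z up.

How it is judged:
At the end, for the whole second after the job is handed in: Each spool stands over the stand's pin that mirrors its starting place (shown by its tag): first from the rack's yellow end, last from the stand's, and so on; within 12 mm of the pin along the stand's x and y, underside within 6 mm of the plate's top, upright within 0.1 rad, at rest (((y of tag_red in the frame of rack between -0.1325 and -0.0925 m and y of spool_red in the frame of stand between 0.1005 and 0.1245 m) or (y of tag_red in the frame of rack between -0.0575 and -0.0175 m and y of spool_red in the frame of stand between 0.0255 and 0.0495 m) or (y of tag_red in the frame of rack between 0.0175 and 0.0575 m and y of spool_red in the frame of stand between -0.0495 and -0.0255 m) or (y of tag_red in the frame of rack between 0.0925 and 0.1325 m and y of spool_red in the frame of stand between -0.1245 and -0.1005 m)) and x of spool_red in the frame of stand between -0.012 and 0.012 m and z of spool_red in the frame of stand between 0.014 and 0.026 m and angle between each of spool_red, spool_blue, spool_green, spool_black's own z axis and vertical below 0.1 rad and linear speed of each of spool_red, spool_blue, spool_green, spool_black below 0.02 m/s and angular speed of each of spool_red, spool_blue, spool_green, spool_black below 0.2 rad/s and ((y of tag_blue in the frame of rack between -0.1325 and -0.0925 m and y of spool_blue in the frame of stand between 0.1005 and 0.1245 m) or (y of tag_blue in the frame of rack between -0.0575 and -0.0175 m and y of spool_blue in the frame of stand between 0.0255 and 0.0495 m) or (y of tag_blue in the frame of rack between 0.0175 and 0.0575 m and y of spool_blue in the frame of stand between -0.0495 and -0.0255 m) or (y of tag_blue in the frame of rack between 0.0925 and 0.1325 m and y of spool_blue in the frame of stand between -0.1245 and -0.1005 m)) and x of spool_blue in the frame of stand between -0.012 and 0.012 m and z of spool_blue in the frame of stand between 0.014 and 0.026 m and ((y of tag_green in the frame of rack between -0.1325 and -0.0925 m and y of spool_green in the frame of stand between 0.1005 and 0.1245 m) or (y of tag_green in the frame of rack between -0.0575 and -0.0175 m and y of spool_green in the frame of stand between 0.0255 and 0.0495 m) or (y of tag_green in the frame of rack between 0.0175 and 0.0575 m and y of spool_green in the frame of stand between -0.0495 and -0.0255 m) or (y of tag_green in the frame of rack between 0.0925 and 0.1325 m and y of spool_green in the frame of stand between -0.1245 and -0.1005 m)) and x of spool_green in the frame of stand between -0.012 and 0.012 m and z of spool_green in the frame of stand between 0.014 and 0.026 m and ((y of tag_black in the frame of rack between -0.1325 and -0.0925 m and y of spool_black in the frame of stand between 0.1005 and 0.1245 m) or (y of tag_black in the frame of rack between -0.0575 and -0.0175 m and y of spool_black in the frame of stand between 0.0255 and 0.0495 m) or (y of tag_black in the frame of rack between 0.0175 and 0.0575 m and y of spool_black in the frame of stand between -0.0495 and -0.0255 m) or (y of tag_black in the frame of rack between 0.0925 and 0.1325 m and y of spool_black in the frame of stand between -0.1245 and -0.1005 m)) and x of spool_black in the frame of stand between -0.012 and 0.012 m and z of spool_black in the frame of stand between 0.014 and 0.026 m); the robot touches nothing.
It fails at once if the red spool is tipped by more than 0.6 rad (angle between spool_red's own z axis and vertical above 0.6 rad).
It fails at once if the blue spool is tipped by more than 0.6 rad (angle between spool_blue's own z axis and vertical above 0.6 rad).
It fails at once if the green spool is tipped by more than 0.6 rad (angle between spool_green's own z axis and vertical above 0.6 rad).
It fails at once if the black spool is tipped by more than 0.6 rad (angle between spool_black's own z axis and vertical above 0.6 rad).
It also fails if it takes over 90 s, if anything falls off the work surface, if the arm or the gripper's body presses on something with over 40 N, if the wrist force passes 120 N, or if a joint passes its speed limit or range.

ROBOT

A 6-joint arm with a two-finger parallel gripper is mounted at the origin on the work surface. World frame = base frame: x ahead of the robot, y to its left, z up, the work surface at z = 0. Lengths are in m, angles in rad, forces in N, time in s.
With the tool pointing down it reaches from about 0.35 to 0.85 m from the base axis. Payload 8.1 kg.
Tool frame: the origin (TCP) lies on the centre line of the jaws, within the pads' length; the fingertips stand 17 mm ahead of it and the grasp point (between the pads) lies 2 mm behind it; z points along the fingers, y is the line along which they close (so a half turn about z gives the same grasp; the last joint's range is limited). The gripper opens to 93 mm and grips with 3 to 60 N. Pads are 15 mm wide; open, the fingers measure 128 mm over their backs; the gripper's body (75 mm by 188 mm) begins 65 mm behind the grasp point.
Start: joints at [-1.38, 0.13, 1.488, -0, 1.523, -0.085], TCP at [0.163, -0.577, 0.236] pointing down, gripper open.
Joint ranges: [-2.96, 2.96], [-0.89, 2.26], [0.02, 2.5], [-1.34, 4.48], [0, 2.73], [-2.66, 2.66]. Speed limits (rad/s): [2.39, 2.39, 2.79, 3.14, 3.14, 3.14].

INTERFACE

Orientations are given as a rotation vector (axis times angle).
In Python, from plant import robot, optics, close_job, models gives the robot as it stands.
- The arm moves only by the shell command python3 -m inch 'ROWS' [OPENING] [FORCE]. ROWS is a JSON object of lists of equal length, an entry for each row: "travel": the shift along the tool's x, y, z in m, a list of three; "spin": the turn about the tool's z in rad. In form: {"travel": [[x, y, z], ...], "spin": [spin, ...]}. A call has 1 to 10 rows; each row is the pose to reach, as a shift and turn from the pose commanded when the call began, along the tool's axes at that moment; what a row does not reach only later rows make up. A row lasts 1/12 s, in which the tool goes at most 41.7 mm and 7.16 degrees, less where a joint would pass 70% of its speed; a pose out of reach is approached as far as the arm can. A call with a gripper value outside its range is refused whole. OPENING is the closure, from 0 (fully open) to 1 (shut), set as the call begins (- or left out, the last holds). The fingers move at their own pace and stop on an object; FORCE is the grip in N (left out, the last holds). Time passes only in rows, so rows that repeat a pose let the fingers close. It gives the time, the measured TCP pose, the force, the opening and the grip force at its end, in the units of the state.
- robot.read_state(): the state, without advancing time (a new reading comes with each control period).
- optics.read_camera(name): name is "scene" or "top" or "wrist"; returns (picture, depth): 420x560x3 uint8, red, green, blue; 420x560 float32, m along the optical axis (not along the pixel's ray), 0 where there is no reading.
- optics.camera_info(name): a dict with "camera_matrix" (3x3 intrinsics, pixels), "dist" ([k1, k2, p1, p2, k3] as OpenCV has them; the pictures are not rectified), "view" (4x4, takes a point from world to camera coordinates). Camera axes: x right, y down, z forward; pixel columns grow to the right and rows downward; lengths in m; the calibration is good to about 2 mm. A picture is of the moment at which its call begins: read the wrist's pose just before it. camera_info takes no time and is no camera call; for the wrist camera it gives the pose at the moment of the call.
- close_job(): hands the job in; it is judged then, once.
Trained networks look in the newest picture that a camera, given by its name, has taken for a name from the list of things; names that differ only in an ending like _2 or _b are one class to them, and where a whole thing is asked for, a point or a joint stands for the part that bears it (a point fixed in the world has none). Each returns a list of dicts, best first, with "p" (0 to 1); they miss things now and then, are a little off and sometimes report something else, mostly with a low value. They report only what shows in the picture. A call takes as long as a camera call.
- models.look_for(camera, name): "centre" ([x, y, z] in m, in world coordinates, good to about 4 mm: the middle of the surface that is visible of it).
- models.masks_of(camera, name): "region" (420x560 bool, what is visible of it).
The state is a dict: "t": time; "q": joint angles; "dq": joint speeds; "joint_torque": joint torques, N m; "tool_pos": TCP position; "orientation": TCP orientation; "force": force on the tool from outside, world axes, zero at the start; "wrist_torque": the same for the moment, N m; "opening": finger opening in m; "gripper_force": force on a finger pad.
Only numpy, scipy, OpenCV 4.12 (cv2) and the standard library are available. Lean on these libraries where they do the work, as an engineer would, in place of code of your own. Each camera call takes 0.05 s, during which the arm holds its last target. There are 200 camera calls.

## Working session

There is one attempt and no reset: what is moved stays moved. The work goes in short steps, Python scripts to look and compute and a shell command to move; the robot and the scene stay as the last step left them, time stands still between calls to the robot, and variables do not carry over. Pictures are saved under pics/ and viewed, at most 14 in all, crops included, and the job is handed in when it is done.

```bash
ls; mkdir -p pics
python3 - <<'E'
from plant import robot, optics, models
import cv2,numpy as np
s=robot.read_state();print(s['t'],s['tool_pos'],s['orientation'],s['opening'])
for c in ['scene','top']:
    p,d=optics.read_camera(c);cv2.imwrite(f'pics/{c}0.png',p[:,:,::-1])
    i=optics.camera_info(c);print(c,np.round(i['camera_matrix'],1).tolist(),i['dist'],np.round(i['view'],3).tolist())
for n in ['spool_red','spool_blue','spool_green','spool_black','tag_red','tag_blue','tag_green','tag_black','rack','stand']:
    print(n,[(np.round(r['centre'],4).tolist(),round(r['p'],2)) for r in models.look_for('top',n)[:3]])
E
```

```text
pics
0.0 [ 0.16332463 -0.57680048  0.23459464] [-3.10998179e+00 -4.31619842e-01  1.35922387e-04] 0.09299448107919273
scene [[458.3, 0.0, 278.8], [0.0, 458.3, 215.1], [0.0, 0.0, 1.0]] [0.04369777 0.         0.         0.         0.        ] [[-0.271, 0.962, -0.006, 0.179], [0.578, 0.158, -0.801, -0.268], [-0.77, -0.221, -0.599, 1.12], [0.0, 0.0, 0.0, 1.0]]
top [[405.3, 0.0, 282.0], [0.0, 405.3, 209.7], [0.0, 0.0, 1.0]] [-0.02137972  0.          0.          0.          0.        ] [[0.023, -1.0, 0.019, -0.04], [-0.983, -0.026, -0.18, 0.582], [0.181, -0.014, -0.983, 0.597], [0.0, 0.0, 0.0, 1.0]]
spool_red [([0.4846, -0.1222, 0.0846], 0.96)]
spool_blue [([0.4771, -0.0478, 0.0872], 0.7)]
spool_green [([0.4561, 0.0928, 0.0877], 0.88)]
spool_black [([0.4671, 0.0281, 0.0896], 0.76)]
tag_red [([0.5347, -0.1179, 0.0253], 0.87)]
tag_blue [([0.5225, -0.0433, 0.0261], 0.57)]
tag_green [([0.5052, 0.1072, 0.0237], 0.53), ([0.5318, -0.1168, 0.0265], 0.51)]
tag_black [([0.5124, 0.0274, 0.0177], 0.65)]
rack [([0.4799, -0.0032, 0.0164], 0.79), ([0.5347, -0.1196, 0.025], 0.53)]
stand []
```

View pics/top0.png

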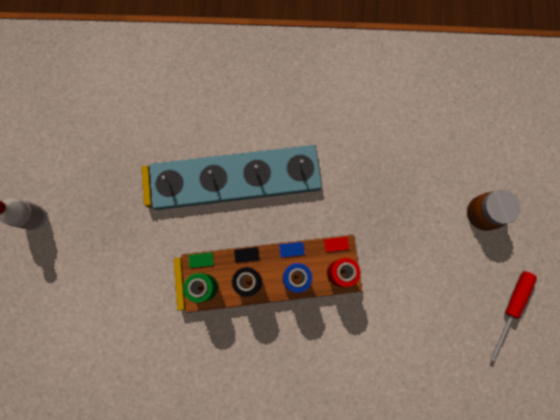

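View pics/scene0.png

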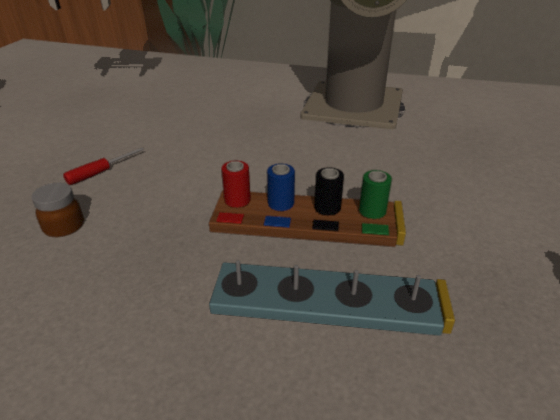

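The top view shows both yellow ends at the left: rack (180,283), stand (146,185). The rack order from yellow is green (199,288), black (247,282), blue (298,278), red (346,272). The stand's pins run from (170,183) to (301,167) and are empty; the scene view agrees. So green goes on the pin farthest from the stand's mark, and red on the pin at the mark.

```bash
cat > h.py <<'E'
import numpy as np,cv2
from plant import robot,optics,models
from scipy.spatial.transform import Rotation as R
def ray(cam,uv,z,info=None):
    i=info or optics.camera_info(cam); V=np.array(i['view'])
    n=cv2.undistortPoints(np.float64(uv).reshape(-1,1,2),np.array(i['camera_matrix']),np.array(i['dist'])).reshape(-1,2)
    D=np.c_[n,np.ones(len(n))]@V[:3,:3]; c=-V[:3,:3].T@V[:3,3]
    return c+D*((z-c[2])/D[:,2])[:,None]
def cloud(cam,d):
    h,w=d.shape; uv=np.stack(np.meshgrid(np.arange(w),np.arange(h)),-1).reshape(-1,2)
    i=optics.camera_info(cam); V=np.array(i['view'])
    n=cv2.undistortPoints(np.float64(uv).reshape(-1,1,2),np.array(i['camera_matrix']),np.array(i['dist'])).reshape(-1,2)
    P=np.c_[n,np.ones(len(n))]*d.reshape(-1,1)
    return ((P-V[:3,3])@V[:3,:3]).reshape(h,w,3)
def rect(P):
    (c,s,a)=cv2.minAreaRect(np.float32(P)*1000)
    b=cv2.boxPoints((c,s,a)); e=[b[1]-b[0],b[2]-b[1]]; l=max(e,key=np.linalg.norm); l=l*np.sign(l[1])
    return np.array(c)/1000,sorted(s),l/np.linalg.norm(l)
def move(goal,yaw_dir=None):
    """shift in tool axes to world goal, spin making tool y parallel to yaw_dir"""
    s=robot.read_state(); M=R.from_rotvec(s['orientation']).as_matrix()
    t=M.T@(np.array(goal)-s['tool_pos']); sp=0
    if yaw_dir is not None:
        v=M.T@np.append(yaw_dir,0); sp=np.arctan2(-v[0],v[1]); sp=(sp+np.pi/2)%np.pi-np.pi/2
    return np.round(t,4),round(sp,4)
E
python3 - <<'E'
from h import *
for cam in ['top','scene']:
    p,d=optics.read_camera(cam); X=cloud(cam,d); hsv=cv2.cvtColor(p,cv2.COLOR_RGB2HSV)
    H,S,Vv=[hsv[...,k].astype(int) for k in range(3)]
    ok=d>0; z=X[...,2]
    m=ok&(abs(H-97)<12)&(S>60)&(Vv>50)&(abs(z-.02)<.008)&(X[...,0]>.3)
    m=cv2.morphologyEx(m.astype(np.uint8),cv2.MORPH_OPEN,np.ones((3,3)))
    n,l,st,_=cv2.connectedComponentsWithStats(m); l=l==1+np.argmax(st[1:,4])
    uv=np.argwhere(l)[:,::-1]; print(cam,'stand z',np.median(z[l]),rect(ray(cam,uv,.02)[:,:2]))
    x0=X[...,0];y0=X[...,1]
    m=ok&(abs(z-.02)<.008)&(abs(x0-.485)<.1)&(abs(y0)<.17)&(((H<18)&(S>90)&(Vv>40)))
    m=cv2.morphologyEx(m.astype(np.uint8),cv2.MORPH_OPEN,np.ones((3,3)))
    uv=np.argwhere(m)[:,::-1]; print('rack z',np.median(z[m>0]),rect(ray(cam,uv,.02)[:,:2]))
    for nme,c in dict(red=(.4846,-.1222),blue=(.4771,-.0478),green=(.4561,.0928),black=(.4671,.0281)).items():
        q=ok&(z>.081)&(z<.1)&(np.hypot(x0-c[0],y0-c[1])<.036)
        uv=np.argwhere(q)[:,::-1]; (cc,r)=cv2.minEnclosingCircle(np.float32(ray(cam,uv,.088)[:,:2]*1000)); rc=rect(ray(cam,uv,.088)[:,:2])
        print(nme,np.round(cc,1),round(r,1),'rect',np.round(rc[0]*1000,1),np.round(rc[1],1),len(uv))
E
```

```text
top stand z 0.020580977525523285 (array([0.64494177, 0.05611974]), [77.54602813720703, 286.3367614746094], array([-0.1486513 ,  0.98888963], dtype=float32))
rack z 0.020604774872841986 (array([ 0.48421503, -0.009806  ]), [95.07470703125, 289.10284423828125], array([-0.14132403,  0.9899634 ], dtype=float32))
red [ 486.  -120.7] 22.0 rect [ 486.  -120.8] [42.5 43.2] 536
blue [476.2 -49. ] 21.7 rect [475.8 -49.3] [41.4 42.2] 517
green [458.1  95.2] 22.2 rect [457.9  95.2] [41.7 43.7] 564
black [468.6  25. ] 21.7 rect [468.3  25.5] [41.6 42.9] 522Traceback (most recent call last):
  File "<stdin>", line 8, in <module>
    return _wrapfunc(a, 'argmax', axis=axis, out=out, **kwds)
    return bound(*args, **kwds)
ValueError: attempt to get argmax of an empty sequence
```

Run:
```python
from h import *
print(ray('top',[[170,183],[213,178],[257,172],[301,167]],.021).round(4))
print(move([.458,.0952,.2],[.99,.1413]))
```

```text
[[ 0.63    0.1656  0.021 ]
 [ 0.6408  0.0931  0.021 ]
 [ 0.6534  0.0186  0.021 ]
 [ 0.6645 -0.0567  0.021 ]]
(array([ 0.4666, -0.5669,  0.0356]), np.float64(-1.4367))
```

```bash
python3 -m inch '{"travel":[[0.023,-0.028,0],[0.047,-0.057,0],[0.07,-0.085,0],[0.093,-0.113,0],[0.117,-0.142,0],[0.14,-0.17,0],[0.163,-0.198,0],[0.187,-0.227,0],[0.21,-0.255,0],[0.233,-0.283,0]],"spin":[-0.072,-0.144,-0.216,-0.288,-0.36,-0.431,-0.503,-0.575,-0.647,-0.719]}' 0 20; python3 -c "
from h import *
print(robot.read_state()['q'],move([.458,.0952,.2],[.99,.1413]))"
```

```text
t: 1.53
tool_pos: [0.3108, -0.24, 0.2359]
orientation: [2.758, 1.503, 0.001]
force: [1.0, -0.8, -0.5]
opening: 0.0929
gripper_force: 0.0
[-7.88305110e-01 -4.64622633e-01  2.01760679e+00  8.80482167e-05
  1.58766566e+00 -2.15427523e-01] (array([ 0.3614, -0.0581,  0.0358]), np.float64(-0.7146))
```

```bash
python3 -m inch '{"travel":[[0.036,-0.006,0.003],[0.072,-0.012,0.007],[0.108,-0.017,0.01],[0.145,-0.023,0.014],[0.181,-0.029,0.018],[0.217,-0.035,0.021],[0.253,-0.041,0.025],[0.289,-0.046,0.028],[0.325,-0.052,0.032],[0.361,-0.058,0.036]],"spin":[-0.071,-0.143,-0.214,-0.286,-0.357,-0.429,-0.5,-0.572,-0.643,-0.715]}'; python3 -c "
from h import *
print(move([.458,.0952,.2],[.99,.1413]))
p,d=optics.read_camera('wrist');cv2.imwrite('pics/w1.png',p[:,:,::-1])"
```

```text
t: 2.37
tool_pos: [0.4591, 0.0948, 0.1998]
orientation: [2.057, 2.374, 0.001]
force: [0.6, -1.6, -0.0]
opening: 0.0931
gripper_force: 0.0
(array([ 0.0006, -0.001 , -0.0002]), np.float64(0.0011))
```

View pics/w1.png

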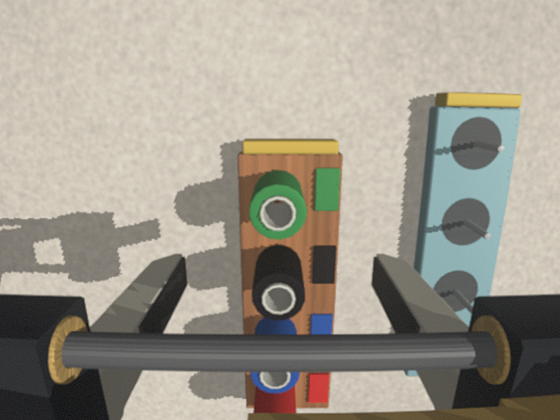

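The wrist view shows green nearest the yellow end (278,212), then black (279,298), with the fingers straddling the rack. I'll check that the TCP line projects onto the green spool.

```bash
python3 -c "
from h import *
i=optics.camera_info('wrist');V=np.array(i['view'])
P=np.float64([[.459,.0948,.2],[.459,.0948,.183],[.459,.0948,.09],[.468,.025,.09],[.6282,.1673,.06]])
print(cv2.projectPoints(P,cv2.Rodrigues(V[:3,:3])[0],V[:3,3],np.array(i['camera_matrix']),np.array(i['dist']))[0].round(0).tolist())
print(ray('wrist',[[278,213],[279,298]],.09),ray('wrist',[[501,148],[488,235]],.06))
print(move([.458,.0952,.06],[.99,.1413]))"
```

```text
[[[277.0, 298.0]], [[277.0, 281.0]], [[278.0, 223.0]], [[276.0, 307.0]], [[498.0, 157.0]]]
[[0.45785641 0.10252388 0.09      ]
 [0.46909336 0.03313758 0.09      ]] [[0.62836809 0.17449738 0.06      ]
 [0.64029759 0.10119618 0.06      ]]
(array([-0.0046, -0.0029,  0.1386]), np.float64(0.0086))
```

Run:
```python
from h import *
i=optics.camera_info('wrist');print(robot.read_state()['tool_pos'])
p,d=optics.read_camera('wrist');print(robot.read_state()['tool_pos'])
g=cv2.cvtColor(p,cv2.COLOR_RGB2GRAY)
X=cloud('wrist',d)
for c in [(.458,.095),(.468,.025)]:
    q=(abs(X[...,2]-.0885)<.006)&(np.hypot(X[...,0]-c[0],X[...,1]-c[1])<.036)
    uv=np.argwhere(q)[:,::-1]; print(len(uv), cv2.minEnclosingCircle(np.float32(ray('wrist',uv,.088,i)[:,:2]*1000)))
print(move([.458,.0952,.06],[.99,.1413]))
```

```text
[0.46006461 0.09970379 0.19860214]
[0.45896618 0.09698092 0.19869702]
2004 ((456.0546875, 97.78510284423828), 22.044523239135742)
1688 ((466.5679626464844, 28.176912307739258), 22.470556259155273)
(array([-0.0018, -0.0011,  0.1387]), np.float64(0.0048))
```

```bash
python3 -m inch '{"travel":[[0.001,0,0.02],[0.001,0,0.045],[0.001,0,0.07],[0.001,0,0.095],[0.001,0,0.115],[0.001,0,0.13],[0.001,0,0.139],[0.001,0,0.139],[0.001,0,0.139],[0.001,0,0.139]],"spin":[0,0,0,0,0,0,0,0,0,0]}' && python3 -m inch '{"travel":[[0,0,0],[0,0,0],[0,0,0],[0,0,0],[0,0,0],[0,0,0]],"spin":[0,0,0,0,0,0]}' 1 25
```

```text
t: 3.3
tool_pos: [0.4593, 0.0937, 0.062]
orientation: [2.061, 2.369, 0.002]
force: [0.3, -0.4, 0.8]
opening: 0.0927
gripper_force: 0.0
t: 3.8
tool_pos: [0.4584, 0.0938, 0.0607]
orientation: [2.062, 2.37, 0.0]
force: [0.2, -0.8, -0.5]
opening: 0.0576
gripper_force: 0.0
```

```bash
python3 -m inch '{"travel":[[0,0,0],[0,0,0],[0,0,0],[0,0,0],[0,0,0],[0,0,0]],"spin":[0,0,0,0,0,0]}'; python3 -m inch '{"travel":[[0,0,-0.01],[0,0,-0.025],[0,0,-0.045],[0,0,-0.065],[0,0,-0.085],[0,0,-0.1],[0,0,-0.11],[0,0,-0.11],[0,0,-0.11],[0,0,-0.11]],"spin":[0,0,0,0,0,0,0,0,0,0]}'; python3 -c "
from h import *
print(move([.6616,-.0552,.17],[.989,.1487]))
i=optics.camera_info('wrist');p,d=optics.read_camera('wrist');cv2.imwrite('pics/w2.png',p[:,:,::-1])"
```

```text
t: 4.3
tool_pos: [0.4583, 0.0938, 0.0606]
orientation: [-2.062, -2.37, 0.0]
force: [-0.1, -0.5, 1.3]
opening: 0.0443
gripper_force: 25.0
t: 5.13
tool_pos: [0.4577, 0.0937, 0.1695]
orientation: [-2.061, -2.37, 0.002]
force: [0.2, -0.2, -2.5]
opening: 0.0443
gripper_force: 25.0
(array([-0.1757,  0.1812, -0.0008]), np.float64(-0.0102))
```

View pics/w2.png

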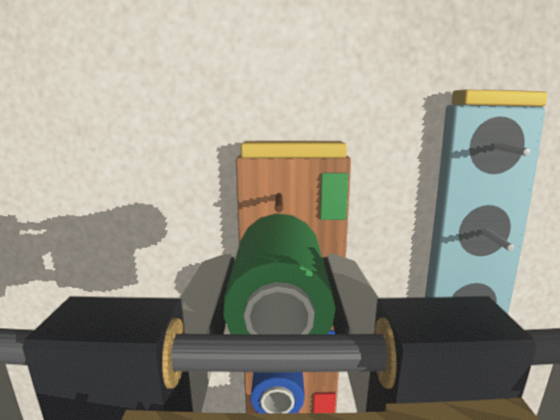

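The view shows green held upright between the pads at (280,300), its rack pin bare at (279,200).

```bash
python3 -m inch '{"travel":[[-0.012,0.012,0],[-0.035,0.036,0],[-0.06,0.061,0],[-0.085,0.087,0],[-0.11,0.112,0],[-0.135,0.138,0],[-0.158,0.162,0],[-0.172,0.176,0],[-0.178,0.182,0],[-0.178,0.182,0]],"spin":[0,0,0,-0.01,-0.01,-0.01,-0.01,-0.01,-0.01,-0.01]}';python3 -m inch '{"travel":[[0,0,0],[0,0,0],[0,0,0]],"spin":[0,0,0]}'
python3 - <<'E'
from h import *
i=optics.camera_info('wrist');print(move([.6616,-.0552,.17],[.989,.1487]))
p,d=optics.read_camera('wrist');cv2.imwrite('pics/w3.png',p[:,:,::-1])
p,d=optics.read_camera('top');cv2.imwrite('pics/t3.png',p[:,:,::-1]);X=cloud('top',d)
q=(X[...,2]>.12)&(X[...,2]<.23);hsv=cv2.cvtColor(p,cv2.COLOR_RGB2HSV)
g=(abs(hsv[...,0].astype(int)-60)<20)&(hsv[...,1]>90)&(hsv[...,2]>50)&q
print(g.sum(),X[g].mean(0) if g.any() else 0)
E
```

```text
t: 6.02
tool_pos: [0.6633, -0.0584, 0.1686]
orientation: [-2.05, -2.377, 0.002]
force: [0.5, 0.1, -2.4]
opening: 0.0442
gripper_force: 25.0
t: 6.27
tool_pos: [0.6624, -0.0562, 0.1706]
orientation: [-2.048, -2.381, 0.0]
force: [-0.1, 0.3, -1.8]
opening: 0.0443
gripper_force: 25.0
(array([ 0.0011, -0.0007,  0.0006]), np.float64(0.0008))
4 [ 0.66467933 -0.03976857  0.19739615]
```

View pics/w3.png

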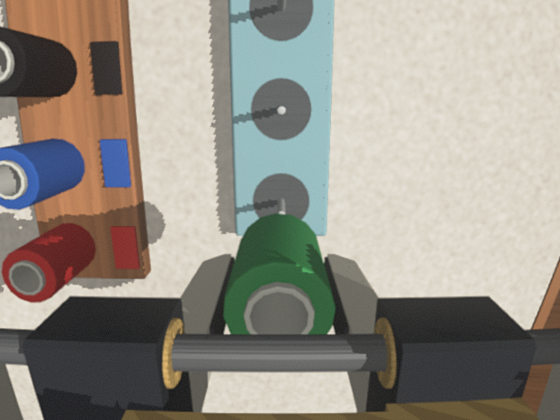

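Green is held over the stand's far end: last disc at (281,190), next pin's tip at (281,110). I'll check the pin position from this view.

Run:
```python
from h import *
print(robot.read_state()['tool_pos'],ray('wrist',[[281,110]],.06),ray('wrist',[[281,107],[281,195]],.02))
i=optics.camera_info('wrist');V=np.array(i['view'])
P=np.float64([[.6505,.019,.06],[.6616,-.0552,.06],[.6616,-.0552,.02]])
print(cv2.projectPoints(P,cv2.Rodrigues(V[:3,:3])[0],V[:3,3],np.array(i['camera_matrix']),np.array(i['dist']))[0].round(0).tolist())
```

```text
[ 0.66279433 -0.05637464  0.17100333] [[0.65169081 0.01883092 0.06      ]] [[ 0.65159591  0.02051344  0.02      ]
 [ 0.662408   -0.05049566  0.02      ]]
[[[279.0, 109.0]], [[279.0, 214.0]], [[279.0, 200.0]]]
```

```bash
python3 -m inch '{"travel":[[0,0,0.015],[0,0,0.035],[0,0,0.055],[0,0,0.075],[0,0,0.09],[0,0,0.1],[0,0,0.106],[0,0,0.109],[0,0,0.109],[0,0,0.109]],"spin":[0,0,0,0,0,0,0,0,0,0]}' && python3 -m inch '{"travel":[[0,0,0],[0,0,0],[0,0,0],[0,0,0],[0,0,0],[0,0,0],[0,0,0],[0,0,0]],"spin":[0,0,0,0,0,0,0,0]}' 0.2 25
```

```text
t: 7.2
tool_pos: [0.664, -0.0574, 0.0627]
orientation: [2.049, 2.38, 0.001]
force: [-0.6, -0.0, -1.4]
opening: 0.0444
gripper_force: 25.0
t: 7.87
tool_pos: [0.6633, -0.0573, 0.0616]
orientation: [-2.05, -2.381, 0.0]
force: [0.3, -0.7, -0.3]
opening: 0.0746
gripper_force: 0.0
```

```bash
python3 -m inch '{"travel":[[0,0,-0.015],[0,0,-0.04],[0,0,-0.065],[0,0,-0.09],[0,0,-0.105],[0,0,-0.11],[0,0,-0.11],[0,0,-0.11]],"spin":[0,0,0,0,0,0,0,0]}';python3 - <<'E'
from h import *
print(move([.468,.026,.171],[.99,.1413]))
p,d=optics.read_camera('scene');cv2.imwrite('pics/s4.png',p[:,:,::-1])
E
```

```text
t: 8.53
tool_pos: [0.6631, -0.0573, 0.1714]
orientation: [-2.05, -2.381, 0.0]
force: [0.2, 0.2, 0.5]
opening: 0.0745
gripper_force: 0.0
(array([ 0.1113, -0.1806,  0.0005]), np.float64(0.0073))
```

View pics/s4.png

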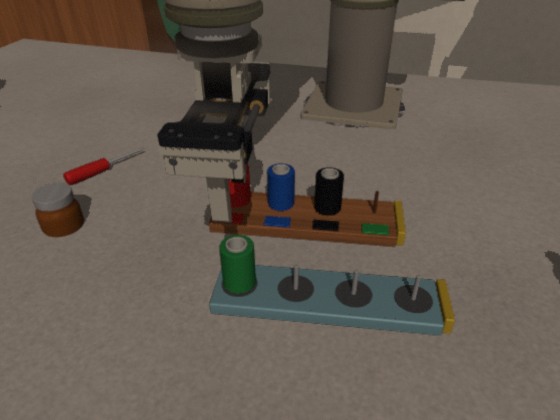

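Green stands upright over the far pin at (238,265), and the other spools are untouched. Next is black.

```bash
python3 -m inch '{"travel":[[0.012,-0.02,0],[0.026,-0.043,0],[0.042,-0.068,0],[0.057,-0.093,0],[0.072,-0.118,0],[0.087,-0.141,0],[0.099,-0.161,0],[0.107,-0.174,0],[0.111,-0.181,0],[0.111,-0.181,0]],"spin":[0,0,0,0.007,0.007,0.007,0.007,0.007,0.007,0.007]}';python3 -m inch '{"travel":[[0,0,0],[0,0,0],[0,0,0.025],[0,0,0.05],[0,0,0.075],[0,0,0.095],[0,0,0.106],[0,0,0.11],[0,0,0.11],[0,0,0.11]],"spin":[0,0,0,0,0,0,0,0,0,0]}' ; python3 -m inch '{"travel":[[0,0,0],[0,0,0],[0,0,0],[0,0,0],[0,0,0],[0,0,0],[0,0,0],[0,0,0],[0,0,0],[0,0,0]],"spin":[0,0,0,0,0,0,0,0,0,0]}' 1 25
```

```text
t: 9.42
tool_pos: [0.4661, 0.0261, 0.1704]
orientation: [-2.056, -2.373, 0.002]
force: [-0.1, -0.3, 0.0]
opening: 0.0744
gripper_force: 0.0
t: 10.25
tool_pos: [0.4687, 0.0254, 0.0626]
orientation: [2.058, 2.373, 0.001]
force: [-0.4, -0.1, 0.1]
opening: 0.0743
gripper_force: 0.0
t: 11.08
tool_pos: [0.4682, 0.0256, 0.062]
orientation: [2.058, 2.373, 0.001]
force: [0.3, 0.1, 5.2]
opening: 0.0445
gripper_force: 25.0
```

```bash
python3 -m inch '{"travel":[[0,0,-0.01],[0,0,-0.025],[0,0,-0.045],[0,0,-0.065],[0,0,-0.085],[0,0,-0.1],[0,0,-0.11],[0,0,-0.11],[0,0,-0.11],[0,0,-0.11]],"spin":[0,0,0,0,0,0,0,0,0,0]}'; python3 -c "
from h import *
print(move([.6517,.0185,.171],[.989,.1487]))"
```

```text
t: 11.92
tool_pos: [0.4671, 0.0256, 0.1704]
orientation: [-2.057, -2.372, 0.002]
force: [0.0, -0.1, -1.1]
opening: 0.0443
gripper_force: 25.0
(array([-0.0332,  0.1818, -0.001 ]), np.float64(-0.0072))
```

```bash
python3 -m inch '{"travel":[[-0.002,0.012,0],[-0.006,0.036,0],[-0.011,0.061,0],[-0.016,0.087,0],[-0.02,0.112,0],[-0.025,0.138,0],[-0.03,0.162,0],[-0.032,0.175,0],[-0.033,0.181,0],[-0.033,0.181,0]],"spin":[0,0,0,-0.007,-0.007,-0.007,-0.007,-0.007,-0.007,-0.007]}';python3 -m inch '{"travel":[[0,0,0],[0,0,0],[0,0,0],[0,0,0]],"spin":[0,0,0,0]}'
python3 - <<'E'
from h import *
print(move([.6517,.0185,.171],[.989,.1487]))
p,d=optics.read_camera('wrist');cv2.imwrite('pics/w5.png',p[:,:,::-1])
E
```

```text
t: 12.75
tool_pos: [0.6515, 0.0185, 0.1695]
orientation: [-2.049, -2.379, 0.003]
force: [-0.9, -0.1, -1.6]
opening: 0.0439
gripper_force: 25.0
t: 13.08
tool_pos: [0.6511, 0.0186, 0.1719]
orientation: [2.05, 2.381, 0.0]
force: [0.6, 0.0, -1.4]
opening: 0.0441
gripper_force: 25.0
(array([-0.0002,  0.0006,  0.0009]), np.float64(-0.0001))
```

View pics/w5.png

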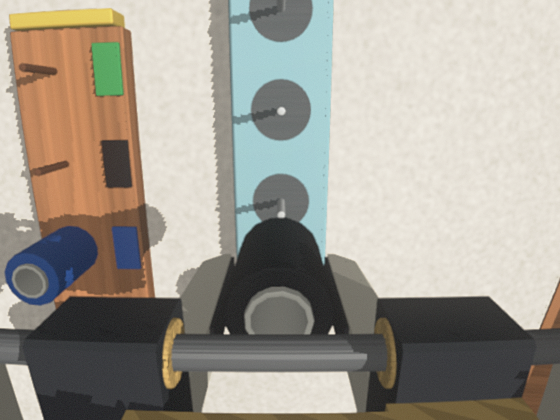

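Black is held upright and aligned over its pin, whose tip shows at (281,214) as predicted. I'll lower, release and rise.

```bash
python3 -m inch '{"travel":[[0,0,0.015],[0,0,0.035],[0,0,0.055],[0,0,0.075],[0,0,0.09],[0,0,0.1],[0,0,0.106],[0,0,0.109],[0,0,0.109],[0,0,0.109]],"spin":[0,0,0,0,0,0,0,0,0,0]}' && python3 -m inch '{"travel":[[0,0,0],[0,0,0],[0,0,0],[0,0,0],[0,0,0],[0,0,0],[0,0,0],[0,0,0]],"spin":[0,0,0,0,0,0,0,0]}' 0.2 25;  python3 -m inch '{"travel":[[0,0,-0.015],[0,0,-0.04],[0,0,-0.065],[0,0,-0.09],[0,0,-0.105],[0,0,-0.109],[0,0,-0.109],[0,0,-0.109]],"spin":[0,0,0,0,0,0,0,0]}';python3 - <<'E'
from h import *
print(move([.4765,-.0482,.171],[.99,.1413]))
for n in ['spool_black','spool_green','spool_blue']: print(n,[(np.round(r['centre'],4),round(r['p'],2)) for r in models.look_for('scene',n)[:1]])
E
```

```text
t: 13.97
tool_pos: [0.6525, 0.0185, 0.0638]
orientation: [2.049, 2.38, 0.002]
force: [-0.4, -0.1, -1.0]
opening: 0.0443
gripper_force: 25.0
t: 14.63
tool_pos: [0.6516, 0.0185, 0.0626]
orientation: [-2.05, -2.381, 0.0]
force: [-0.2, 0.4, 1.0]
opening: 0.0747
gripper_force: 0.0
t: 15.3
tool_pos: [0.6514, 0.0186, 0.1713]
orientation: [-2.05, -2.38, 0.0]
force: [-0.3, -0.7, 0.7]
opening: 0.0742
gripper_force: 0.0
(array([-0.04  , -0.1829,  0.0004]), np.float64(0.0072))
spool_black [(array([0.4833, 0.0312, 0.0624]), 0.83)]
spool_green [(array([ 0.6765, -0.0479,  0.071 ]), 0.77)]
spool_blue [(array([ 0.4933, -0.0434,  0.0664]), 0.74)]
```

```bash
python3 -m inch '{"travel":[[-0.003,-0.012,0],[-0.008,-0.036,0],[-0.013,-0.061,0],[-0.019,-0.087,0],[-0.025,-0.112,0],[-0.03,-0.138,0],[-0.035,-0.162,0],[-0.038,-0.176,0],[-0.04,-0.183,0],[-0.04,-0.183,0]],"spin":[0,0,0,0.007,0.007,0.007,0.007,0.007,0.007,0.007]}';python3 -m inch '{"travel":[[0,0,0],[0,0,0],[0,0,0.025],[0,0,0.05],[0,0,0.075],[0,0,0.095],[0,0,0.106],[0,0,0.11],[0,0,0.11],[0,0,0.11]],"spin":[0,0,0,0,0,0,0,0,0,0]}' ; python3 -m inch '{"travel":[[0,0,0],[0,0,0],[0,0,0],[0,0,0],[0,0,0],[0,0,0],[0,0,0],[0,0,0],[0,0,0],[0,0,0]],"spin":[0,0,0,0,0,0,0,0,0,0]}' 1 25;  python3 -m inch '{"travel":[[0,0,-0.01],[0,0,-0.025],[0,0,-0.045],[0,0,-0.065],[0,0,-0.085],[0,0,-0.1],[0,0,-0.11],[0,0,-0.11],[0,0,-0.11],[0,0,-0.11]],"spin":[0,0,0,0,0,0,0,0,0,0]}'
python3 - <<'E'
from h import *
print(move([.6405,.0928,.171],[.989,.1487]))
p,d=optics.read_camera('scene');cv2.imwrite('pics/s6.png',p[:,:,::-1])
E
```

```text
t: 16.28
tool_pos: [0.4754, -0.0485, 0.1709]
orientation: [-2.059, -2.372, 0.001]
force: [0.0, -0.3, 0.5]
opening: 0.0744
gripper_force: 0.0
t: 17.12
tool_pos: [0.4775, -0.0482, 0.0625]
orientation: [2.057, 2.373, 0.001]
force: [0.3, -0.1, 0.8]
opening: 0.0742
gripper_force: 0.0
t: 17.95
tool_pos: [0.4768, -0.0482, 0.062]
orientation: [2.058, 2.373, 0.0]
force: [-2.2, -0.7, 5.6]
opening: 0.0432
gripper_force: 25.0
t: 18.78
tool_pos: [0.4759, -0.048, 0.1704]
orientation: [-2.057, -2.372, 0.001]
force: [-1.1, -0.4, -1.3]
opening: 0.0435
gripper_force: 25.0
(array([ 0.1161,  0.1829, -0.0008]), np.float64(-0.0073))
```

View pics/s6.png

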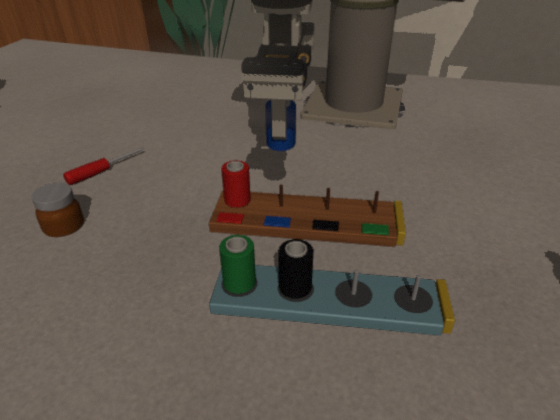

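Black stands at (296,270) beside green (238,265), both upright, and blue is held at (281,125). I'll move it over the third pin.

```bash
python3 -m inch '{"travel":[[0.008,0.012,0],[0.023,0.036,0],[0.039,0.061,0],[0.055,0.087,0],[0.071,0.112,0],[0.088,0.138,0],[0.103,0.162,0],[0.112,0.176,0],[0.116,0.183,0],[0.116,0.183,0]],"spin":[0,0,0,-0.007,-0.007,-0.007,-0.007,-0.007,-0.007,-0.007]}';python3 -m inch '{"travel":[[0,0,0],[0,0,0],[0,0,0],[0,0,0]],"spin":[0,0,0,0]}'
python3 - <<'E'
from h import *
print(move([.6405,.0928,.171],[.989,.1487]))
p,d=optics.read_camera('wrist');cv2.imwrite('pics/w7.png',p[:,:,::-1])
E
```

```text
t: 19.67
tool_pos: [0.6413, 0.0935, 0.1698]
orientation: [-2.047, -2.381, 0.002]
force: [0.4, 0.1, -1.1]
opening: 0.0435
gripper_force: 25.0
t: 20.0
tool_pos: [0.6409, 0.0917, 0.1719]
orientation: [2.051, 2.38, -0.0]
force: [0.0, -0.7, -0.4]
opening: 0.0436
gripper_force: 25.0
(array([ 0.0011, -0.0003,  0.0009]), np.float64(-0.0012))
```

View pics/w7.png

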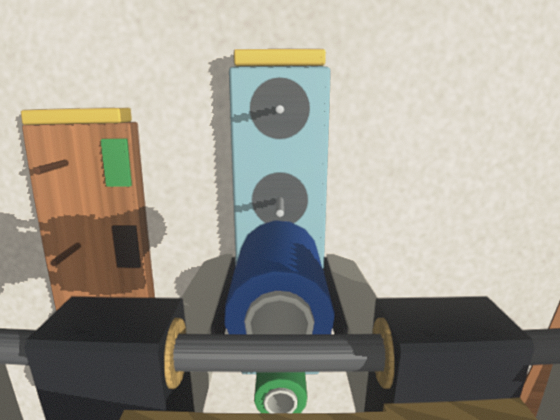

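Blue is upright over the third pin (tip at (280,212)), about 1–2 mm short of it. I'll lower with +2 mm along tool x.

```bash
python3 -m inch '{"travel":[[0.002,0,0.01],[0.002,0,0.03],[0.002,0,0.055],[0.002,0,0.075],[0.002,0,0.09],[0.002,0,0.1],[0.002,0,0.106],[0.002,0,0.109],[0.002,0,0.109],[0.002,0,0.109]],"spin":[0,0,0,0,0,0,0,0,0,0]}' && python3 -m inch '{"travel":[[0,0,0],[0,0,0],[0,0,0],[0,0,0],[0,0,0],[0,0,0],[0,0,0],[0,0,0]],"spin":[0,0,0,0,0,0,0,0]}' 0.2 25;  python3 -m inch '{"travel":[[0,0,-0.015],[0,0,-0.04],[0,0,-0.065],[0,0,-0.09],[0,0,-0.105],[0,0,-0.109],[0,0,-0.109],[0,0,-0.109]],"spin":[0,0,0,0,0,0,0,0]}';python3 - <<'E'
from h import *
print(move([.486,-.1212,.171],[.99,.1413]))
E
```

```text
t: 20.88
tool_pos: [0.6419, 0.0946, 0.0636]
orientation: [2.049, 2.38, 0.002]
force: [-0.1, 0.1, -0.6]
opening: 0.0433
gripper_force: 25.0
t: 21.55
tool_pos: [0.6411, 0.0945, 0.0626]
orientation: [-2.05, -2.381, 0.0]
force: [0.2, 0.3, -0.3]
opening: 0.0745
gripper_force: 0.0
t: 22.22
tool_pos: [0.6408, 0.0945, 0.1713]
orientation: [-2.05, -2.38, 0.0]
force: [-0.9, -0.1, -0.0]
opening: 0.0745
gripper_force: 0.0
(array([-0.1903, -0.1851,  0.0003]), np.float64(0.0072))
```

```bash
python3 -m inch '{"travel":[[-0.012,-0.012,0],[-0.036,-0.035,0],[-0.062,-0.06,0],[-0.088,-0.086,0],[-0.114,-0.111,0],[-0.14,-0.136,0],[-0.164,-0.16,0],[-0.18,-0.175,0],[-0.19,-0.185,0],[-0.19,-0.185,0]],"spin":[0,0,0,0.007,0.007,0.007,0.007,0.007,0.007,0.007]}';python3 -m inch '{"travel":[[0,0,0],[0,0,0],[0,0,0.025],[0,0,0.05],[0,0,0.075],[0,0,0.095],[0,0,0.106],[0,0,0.11],[0,0,0.11],[0,0,0.11]],"spin":[0,0,0,0,0,0,0,0,0,0]}' ; python3 -m inch '{"travel":[[0,0,0],[0,0,0],[0,0,0],[0,0,0],[0,0,0],[0,0,0],[0,0,0],[0,0,0],[0,0,0],[0,0,0]],"spin":[0,0,0,0,0,0,0,0,0,0]}' 1 25;  python3 -m inch '{"travel":[[0,0,-0.01],[0,0,-0.025],[0,0,-0.045],[0,0,-0.065],[0,0,-0.085],[0,0,-0.1],[0,0,-0.11],[0,0,-0.11],[0,0,-0.11],[0,0,-0.11]],"spin":[0,0,0,0,0,0,0,0,0,0]}'
python3 - <<'E'
from h import *
print(move([.6294,.167,.171],[.989,.1487]))
E
```

```text
t: 23.05
tool_pos: [0.4838, -0.1226, 0.1697]
orientation: [-2.06, -2.368, 0.003]
force: [0.4, 0.2, 0.2]
opening: 0.0744
gripper_force: 0.0
t: 23.88
tool_pos: [0.4871, -0.1207, 0.0625]
orientation: [2.057, 2.373, 0.001]
force: [-0.2, -0.8, 0.4]
opening: 0.0745
gripper_force: 0.0
t: 24.72
tool_pos: [0.4865, -0.121, 0.062]
orientation: [2.058, 2.373, 0.0]
force: [-1.1, -0.1, 4.5]
opening: 0.0425
gripper_force: 25.0
t: 25.55
tool_pos: [0.4856, -0.1206, 0.1704]
orientation: [-2.057, -2.372, 0.001]
force: [-0.4, 1.6, -1.1]
opening: 0.0426
gripper_force: 25.0
(array([ 0.2643,  0.183 , -0.0007]), np.float64(-0.0072))
```

```bash
python3 -m inch '{"travel":[[0.012,0.008,0],[0.036,0.025,0],[0.064,0.044,0],[0.092,0.064,0],[0.12,0.083,0],[0.148,0.103,0],[0.176,0.122,0],[0.204,0.142,0],[0.23,0.16,0],[0.25,0.174,0]],"spin":[0,0,0,-0.007,-0.007,-0.007,-0.007,-0.007,-0.007,-0.007]}';python3 -m inch '{"travel":[[0.01,0.006,0],[0.014,0.009,0],[0.014,0.009,0],[0.014,0.009,0],[0.014,0.009,0],[0.014,0.009,0]],"spin":[0,0,0,0,0,0]}'
python3 - <<'E'
from h import *
print(move([.6294,.167,.171],[.989,.1487]))
p,d=optics.read_camera('wrist');cv2.imwrite('pics/w8.png',p[:,:,::-1])
E
```

```text
t: 26.38
tool_pos: [0.6228, 0.1537, 0.1694]
orientation: [-2.047, -2.38, 0.003]
force: [0.3, -0.6, -1.0]
opening: 0.0427
gripper_force: 25.0
t: 26.88
tool_pos: [0.6298, 0.1651, 0.1717]
orientation: [2.052, 2.379, -0.0]
force: [-0.3, -0.3, -1.4]
opening: 0.0425
gripper_force: 25.0
(array([ 0.002 , -0.0001,  0.0007]), np.float64(-0.0017))
```

View pics/w8.png

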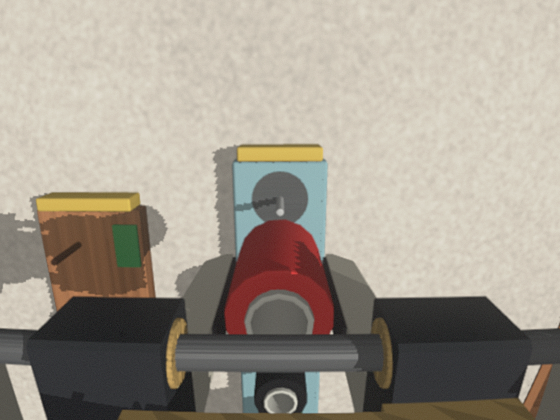

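Red is held upright over the yellow-end pin (tip at (280,212)), about 2–3 mm short. I'll lower with +3 mm.

```bash
python3 -m inch '{"travel":[[0.003,0,0.01],[0.003,0,0.03],[0.003,0,0.055],[0.003,0,0.075],[0.003,0,0.09],[0.003,0,0.1],[0.003,0,0.106],[0.003,0,0.109],[0.003,0,0.109],[0.003,0,0.109]],"spin":[0,0,0,0,0,0,0,0,0,0]}' && python3 -m inch '{"travel":[[0,0,0],[0,0,0],[0,0,0],[0,0,0],[0,0,0],[0,0,0],[0,0,0],[0,0,0]],"spin":[0,0,0,0,0,0,0,0]}' 0.2 25;  python3 -m inch '{"travel":[[0,0,-0.015],[0,0,-0.04],[0,0,-0.065],[0,0,-0.09],[0,0,-0.11],[0,0,-0.13],[0,0,-0.14],[0,0,-0.14]],"spin":[0,0,0,0,0,0,0,0]}';python3 -m inch '{"travel":[[0,-0.03,0],[0,-0.06,0],[0,-0.09,0],[0,-0.12,0],[0,-0.15,0],[0,-0.18,0],[0,-0.2,0],[0,-0.2,0],[0,-0.2,0]],"spin":[0,0,0,0,0,0,0,0,0]}';python3 - <<'E'
from h import *
for c in ['scene','top']:
    p,d=optics.read_camera(c);cv2.imwrite(f'pics/{c}9.png',p[:,:,::-1])
    X=cloud(c,d)
    if c=='scene': continue
    for nme,q in dict(green=(.6628,-.0552),black=(.6517,.0189),blue=(.6405,.0931),red=(.6294,.1673)).items():
        m=(d>0)&(X[...,2]>.081)&(X[...,2]<.11)&(np.hypot(X[...,0]-q[0],X[...,1]-q[1])<.034)
        uv=np.argwhere(m)[:,::-1]
        if len(uv)>20: print(nme,q,cv2.minEnclosingCircle(np.float32(ray(c,uv,.088)[:,:2]*1000)),X[m][:,2].mean(),len(uv))
E
```

```text
t: 27.77
tool_pos: [0.6303, 0.1696, 0.0636]
orientation: [2.049, 2.38, 0.002]
force: [-0.9, -0.7, -0.8]
opening: 0.0423
gripper_force: 25.0
t: 28.43
tool_pos: [0.6296, 0.1694, 0.0626]
orientation: [-2.05, -2.381, 0.0]
force: [0.5, -0.1, 0.6]
opening: 0.0744
gripper_force: 0.0
t: 29.1
tool_pos: [0.6314, 0.1698, 0.2072]
orientation: [2.047, 2.378, 0.008]
force: [-0.2, 1.5, 0.2]
opening: 0.0742
gripper_force: 0.0
t: 29.85
tool_pos: [0.4309, 0.1396, 0.2018]
orientation: [-2.049, -2.381, 0.001]
force: [0.7, 0.1, 0.2]
opening: 0.074
gripper_force: 0.0
green (0.6628, -0.0552) ((662.3822021484375, -54.28229522705078), 22.51969337463379) 0.08758837807318737 480
black (0.6517, 0.0189) ((651.4547729492188, 18.564022064208984), 22.14228057861328) 0.08750279809881147 473
blue (0.6405, 0.0931) ((641.6588745117188, 91.7150650024414), 22.260520935058594) 0.08769878226773405 502
red (0.6294, 0.1673) ((629.744384765625, 166.6209259033203), 22.946191787719727) 0.08759829975096897 525
```

View pics/scene9.png

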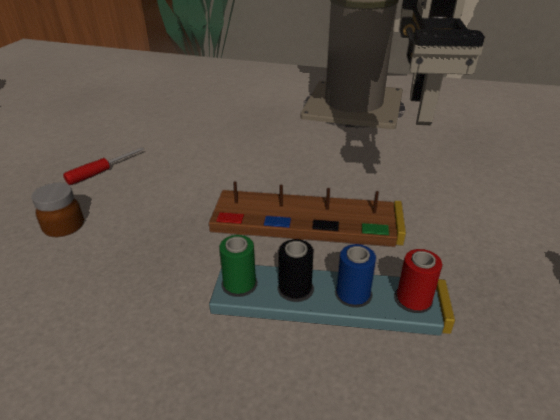

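All four spools stand upright over the stand's pins (green (238,265), black (296,270), blue (356,275), red (420,280)). They measure within 2 mm of the pins, tops at about 88 mm, and the arm is clear.

```bash
python3 -c "
from plant import close_job
print(close_job())"
```

```text
the job is handed in; nothing more can be done
None
```

The job is handed in after about 30 s of robot time: all four spools stand upright and fully down on the stand's pins, within about 2 mm, in reverse order (green farthest from the stand's yellow mark, then black, blue, and red at the mark); no verdict was returned.

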